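Pump up the vacuum holding base

TASK

The plaster tile on the vacuum base has to be held fast for carving. With shut fingertips, push the lock arm's upright post so that its tongue swings clear from under the pump knob, then press the knob down in full strokes, letting it spring right back up after each, until the brass indicator pin stands fully out of its gauge; finish with the knob up. Grasp and lift nothing, keep off the pin, and leave the tile on the pad, the one beside the base, and the jar and tin just behind it where they are.

Things in the scene. Friction and masses are not known exactly. Their poses are not given: they have to be found in the camera images.
- vac_base: The vacuum base: grey painted plate 110 (x) x 225 (y) mm, top 22 mm above the table, fixed to the table. Origin: centre of its underside, on the table. In its frame: pump barrel (48 mm across, its collar 51 mm, top at z 80) at x 0, y -30; lock pivot at x 0, y -80; indicator gauge (steel, 30 mm across, top at z 62) at x -34, y +18; round holding pad (80 mm across, top at z 32) at x 0, y +68. It stands at various places and is turned up to 0.4 rad about the vertical.
- knob_top (a point): Centre of the flat top of the black pump knob (44 mm across, 14 mm thick), 120 mm above the table when up; its axis is vertical. It moves down with the knob.
- pump_plunger (a joint): How far the knob is pressed down, m: 0 up, 0.024 fully down at a hard stop. A spring pushes it back up; pressing takes about 5 N at first and 14 N at the bottom. With the lock tongue under the knob it stops after 3 mm.
- lock_pivot (a point): Point on the vertical pivot axis of the lock arm, 91 mm above the table.
- lock_post (a point): Centre of the top of the lock arm's upright thumb post: a steel post 12 mm across, rising from 87 mm (top of the arm's flat bar) to 120 mm above the table, 55 mm from the pivot axis. At the arm's other end, 20 to 40 mm from the pivot, the tongue (10 mm wide, 22 mm high) lies under the knob.
- lock_arm (a joint): Lock arm angle, rad, anticlockwise from above. At 0 the post points along the base's -y from the pivot and the tongue is under the knob; pushing the post towards the base's +x (away from the robot) increases it, up to a stop at 1.5. The tongue is free of the knob from 0.6; it counts as swung clear beyond 0.8. Starts between 0 and 0.25. Turns with light friction (about 1 N at the post) and stays where left.
- pin_slide (a joint): How far the indicator pin has risen, m. It starts between 0 and 0.012. Every full stroke of the knob lifts it to the next step of a 6 mm ratchet (0.006, 0.012, 0.018, 0.024, 0.030) and it stays there (up to 2 mm lower after a slightly short stroke); 0.030 is fully out and further strokes do nothing. A stroke counts if the knob goes down to within 3 mm of the stop and then comes back up to within 2 mm of the top.
- indicator_pin: Brass indicator pin, 10 mm across, upright in the gauge on the robot's side of the base. Its tip stands 2 mm above the gauge when fully in, 32 mm above it (94 mm above the table) when fully out; a dark ring round its foot then shows above the gauge. Origin: on the pin's axis, 64 mm below its tip.
- pad_centre (a point): Centre of the holding pad's top, 32 mm above the table.
- plaster_tile: Loose plaster tile 44 x 55 x 11 mm lying on the holding pad. Origin: centre of its underside.
- glass_jar: Loose jar with a screw lid, 69 mm across, 84 mm high, behind the base (or in the tin's place). Origin: centre of its underside.
- paint_tin: Loose paint tin 78 mm across, 77 mm high, behind the base (or in the jar's place). Origin: centre of its underside.
- spare_tile: Loose plaster tile 42 x 52 x 15 mm on the table beside the pad end of the base. Origin: centre of its underside.
Not all that is in view belongs to the job. Leave any brown or purple look-alike of the plaster_tile alone.

How it is judged:
On the way, in this order (a step that is already met when the one before it is completed fails the run):
1. the lock arm is swung clear of the knob (value of joint lock_arm above 0.8 rad), for 0.1 s.
2. the knob is pressed down a full stroke (value of joint pump_plunger above 0.018 m), for 0.02 s.
3. the indicator pin stands fully out (value of joint pin_slide above 0.027 m), for 0.2 s.
At the end, for the whole second after the job is handed in: The indicator pin has risen more than 27 mm (of 30), the knob is back up within 3 mm, the lock arm is more than 0.8 rad open, and the tile on the pad (within 25 mm of its centre), the spare tile, the jar and the tin are within 15 mm of where they stood (value of joint pin_slide above 0.027 m and value of joint pump_plunger below 0.003 m and value of joint lock_arm above 0.8 rad and horizontal distance between plaster_tile and pad_centre below 0.025 m and distance of each of plaster_tile, glass_jar, paint_tin, spare_tile from where it was at the start of the episode below 0.015 m); the robot touches nothing.
It fails at once if the indicator pin is touched (more than 1 N) (contact force between any of the fingers, the arm and indicator_pin above 1 N).
It fails at once if a tile, the jar or the tin is shifted or lifted more than 20 mm (distance of any of plaster_tile, glass_jar, paint_tin, spare_tile from where it was at the start of the episode above 0.02 m).
It also fails if it takes over 48 s, if anything falls off the work surface, if the arm or the gripper's body presses on something with over 40 N, if the wrist force passes 120 N, or if a joint passes its speed limit or range.

ROBOT

A 7-joint arm with a two-finger parallel gripper is mounted at the origin on a cart in front of the work surface, level with it; the furniture and walls round the work are solid. World frame = base frame: x ahead of the robot, y to its left, z up, the work surface at z = 0. Lengths are in m, angles in rad, forces in N, time in s.
With the tool pointing down it reaches from about 0.425 to 0.825 m from the base axis. Payload 3.6 kg.
Tool frame: the origin (TCP) lies between the finger pads; the fingertips stand manip.nose_length ahead of it and the grasp point (between the pads) lies 11 mm behind it (manip.nose_length is the distance from the TCP to the fingertips, in m); z points along the fingers, y is the direction in which the jaws open and shut (so a half turn about z gives the same grasp; the last joint's range is limited). The gripper opens to 93 mm and grips with 3 to 60 N. Pads are 15 mm wide; open, the fingers measure 128 mm over their backs; the gripper's body (75 mm by 188 mm) begins 65 mm behind the grasp point.
Start: joints at [-1.181, 0.615, -0.013, 1.423, 0.008, 1.103, -0.04], TCP at [0.263, 0.594, 0.227] pointing down, gripper open.
Joint ranges: [-3.12, 3.12], [-0.3, 2.06], [-1.34, 1.32], [0.26, 2.42], [-1.36, 4.5], [0.01, 1.98], [-2.84, 2.84]. Speed limits (rad/s): [2.79, 2.79, 3.14, 3.14, 3.14, 3.14, 3.14].

INTERFACE

Orientations are given as a 3x3 rotation matrix whose columns are the frame's x, y, z axes.
In Python, from workcell import manip, cams gives the robot as it stands. The module is installed in compiled form; this text tells all that it offers.
- The arm moves only by the shell command python3 -m inch 'ROWS' [FORCE]. ROWS is text: rows parted by semicolons, each of 5 numbers parted by spaces: the shift along the tool's x, y, z in m, then the turn about the tool's z in degrees, then the finger opening in m, from 0 to 0.093. A call has 1 to 12 rows; each row is the pose to reach, as a shift and turn from the pose commanded when the call began, along the tool's axes at that moment; what a row does not reach only later rows make up. A row lasts 1/8 s, in which the tool goes at most 62.5 mm and 10.7 degrees, less where a joint would pass 70% of its speed; a pose out of reach is approached as far as the arm can. A call with a gripper value outside its range is refused whole. The fingers move at their own pace and stop on an object; FORCE is the grip in N (left out, the last holds). Time passes only in rows, so rows that repeat a pose let the fingers close. It gives the time, the measured TCP pose, the force and the opening at its end, in the units of the state.
- manip.observe(): the state, without advancing time (a new reading comes with each control period).
- cams.capture(name): name is "scene" or "top"; returns the picture (480x640x3 uint8, blue, green, red); there is no depth.
- cams.calibration(name): a dict with "mtx" (3x3 intrinsics, pixels), "camera_from_world" (4x4, takes a point from world to camera coordinates). Camera axes: x right, y up, looking along -z (the intrinsics and any distortion apply to the point x, -y, -z); pixel columns grow to the right and rows downward; lengths in m; the calibration is good to about 2 mm. A picture is of the moment at which its call begins. calibration takes no time and is no camera call.
- manip.sign_off(): hands the job in, once; it reports no verdict.
The state is a dict: "time_s": time; "q": joint angles; "dq": joint speeds; "joint_torque": joint torques, N m; "tcp_pos": TCP position; "ee_rot": TCP orientation; "ft_force": force on the tool from outside, world axes, zero at the start; "moment": the same for the moment, N m; "gripper_width": finger opening in m.
Only numpy, scipy, OpenCV 4.12 (cv2) and the standard library are available. Lean on these libraries where they do the work, as an engineer would, in place of code of your own. Each camera call takes 0.05 s, during which the arm holds its last target. There are 200 camera calls.

## Working session

There is one attempt and no reset: what is moved stays moved. The work goes in short steps, Python scripts to look and compute and a shell command to move; the robot and the scene stay as the last step left them, time stands still between calls to the robot, and variables do not carry over. Pictures are saved under pics/ and viewed, about 8 in all and at most 12, crops included, and the job is handed in when it is done.

```bash
mkdir -p pics; python3 - <<'E'
from workcell import manip,cams
import cv2,numpy as np
np.set_printoptions(precision=4,suppress=True)
s=manip.observe();print(s['time_s'],s['tcp_pos'],s['ee_rot'],s['gripper_width'],s['ft_force'],manip.nose_length)
for n in("scene","top"):
    cv2.imwrite(f"pics/{n}0.png",cams.capture(n)); c=cams.calibration(n);print(n,c)
E
```

```text
0.0 [0.2628 0.5937 0.2255] [[-0.9144  0.4048 -0.001 ]
 [ 0.4048  0.9144 -0.0023]
 [-0.0001 -0.0025 -1.    ]] 0.09261481286087744 [ 0.0447 -0.0818  0.4732] 0.008
scene {'mtx': array([[435.4347,   0.    , 318.5758],
       [  0.    , 435.4347, 241.8477],
       [  0.    ,   0.    ,   1.    ]]), 'camera_from_world': array([[ 0.7446, -0.6673, -0.0183, -0.4894],
       [ 0.4016,  0.4258,  0.8108, -0.2197],
       [-0.5333, -0.611 ,  0.585 , -0.7265],
       [ 0.    ,  0.    ,  0.    ,  1.    ]])}
top {'mtx': array([[568.2388,   0.    , 316.0565],
       [  0.    , 568.2388, 235.0259],
       [  0.    ,   0.    ,   1.    ]]), 'camera_from_world': array([[-0.1224, -0.9925,  0.0033, -0.1058],
       [ 0.9685, -0.1188,  0.2187, -0.5619],
       [-0.2166,  0.0299,  0.9758, -0.8422],
       [ 0.    ,  0.    ,  0.    ,  1.    ]])}
```

View pics/scene0.png

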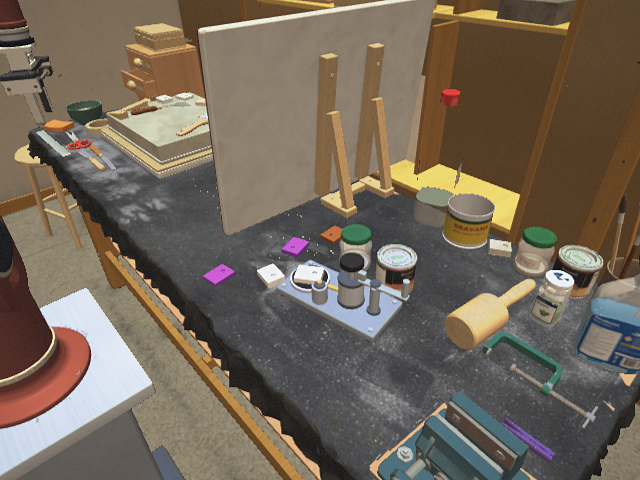

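View pics/top0.png

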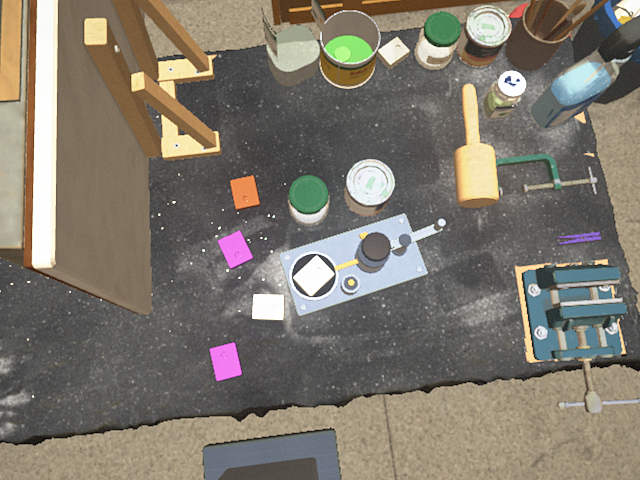

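```bash
cat > h.py <<'E'
from workcell import manip,cams
import cv2,numpy as np
np.set_printoptions(precision=4,suppress=True)
def ray(n,u,v):
    c=cams.calibration(n);M=c['camera_from_world'];K=c['mtx']
    d=np.linalg.inv(K)@[u,v,1]; d=np.array([d[0],-d[1],-d[2]])
    R=M[:3,:3]; return -R.T@M[:3,3],R.T@d
def onz(n,u,v,z):
    o,d=ray(n,u,v);return o+d*(z-o[2])/d[2]
def tri(p,q):
    o1,d1=ray("top",*p);o2,d2=ray("scene",*q)
    t=np.linalg.lstsq(np.c_[d1,-d2],o2-o1,rcond=None)[0]
    return (o1+d1*t[0]+o2+d2*t[1])/2,np.linalg.norm(o1+d1*t[0]-o2-d2*t[1])
def proj(n,P):
    c=cams.calibration(n);p=(c['camera_from_world']@np.r_[P,1])[:3];p=c['mtx']@[p[0],-p[1],-p[2]];return p[:2]/p[2]
E
python3 - <<'E'
from h import *
for a in [(283,253),(405,213),(428,270),(301,315)]: print(onz("top",*a,.022))
print("knob",onz("top",376,243,.12),"post",onz("top",441,223,.12),"pad",onz("top",314,275,.032))
print("board near foot",onz("top",150,312,0),onz("scene",228,233,0))
print("far leg",onz("top",165,157,0))
print("board top near",tri((38,268),(200,30)),"board topfar",tri((40,0),(432,0)))
print("easel post top", tri((95,30),(327,57)), tri((137,82),(327,57)),tri((95,30),(375,46)))
for n in("top",):
    im=cv2.imread("pics/top0.png")[200:325,270:460];cv2.imwrite("pics/c1.png",cv2.resize(im,None,fx=4,fy=4,interpolation=2))
E
```

```text
[ 0.5302 -0.1169  0.022 ]
[ 0.5732 -0.3278  0.022 ]
[ 0.4729 -0.3502  0.022 ]
[ 0.4255 -0.1346  0.022 ]
knob [ 0.5092 -0.2587  0.12  ] post [ 0.5276 -0.3597  0.12  ] pad [ 0.4861 -0.1631  0.032 ]
board near foot [0.4627 0.1128 0.    ] [0.4719 0.1211 0.    ]
far leg [0.7304 0.0707 0.    ]
board top near (array([0.4608, 0.0816, 0.4537]), np.float64(0.005835828003662186)) board topfar (array([ 0.7879, -0.0209,  0.4688]), np.float64(0.2350590378339309))
easel post top (array([0.7422, 0.0555, 0.3676]), np.float64(0.002651543861514684)) (array([0.6747, 0.0006, 0.3837]), np.float64(0.023013249080899252)) (array([0.7788, 0.0198, 0.3774]), np.float64(0.10156495538652659))
```

View pics/c1.png

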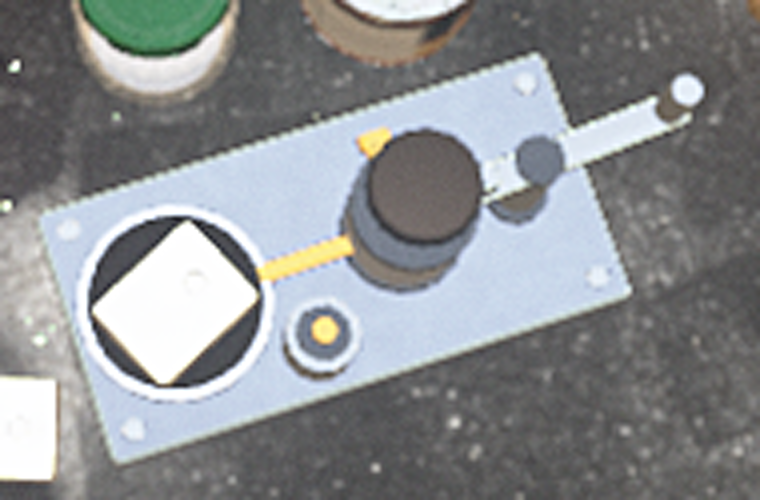

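```bash
python3 -m inch '0 0 -0.06 10 0; 0 0 -0.12 20 0; 0 0 -0.18 30 0; 0 0 -0.24 40 0; 0 0 -0.29 50 0; 0 0 -0.33 60 0; -0.03 -0.035 -0.335 70 0; -0.07 -0.075 -0.335 80 0' 20
python3 - <<'E'
from h import *
s=manip.observe();print(s['q'],s['ft_force'],s['ee_rot'])
c=np.mean([onz("top",*a,.022) for a in [(280.5,253.2),(405.2,213.5),(428,273.2),(300,315.5)]],0);print(c)
print("knob",onz("top",376.7,246,.12),"post",onz("top",441.5,222.3,.12),"pad",onz("top",313,275.3,.032))
print("tin",onz("top",371,182,.077),"jar",onz("top",309,196,.084))
E
```

```text
time_s: 1.1
tcp_pos: [0.2969, 0.4978, 0.5607]
ee_rot: [[0.243, 0.97, -0.0], [0.97, -0.243, -0.0], [-0.0, -0.0, -1.0]]
ft_force: [0.5, -0.3, -0.1]
gripper_width: 0.0176
[-1.1686  0.4236  0.2053  0.8446 -0.0883  1.8804 -1.2532] [ 0.5456 -0.2923 -0.089 ] [[ 0.2427  0.9701 -0.0003]
 [ 0.9701 -0.2427 -0.0001]
 [-0.0001 -0.0003 -1.    ]]
[ 0.4988 -0.2308  0.022 ]
knob [ 0.5045 -0.259   0.12  ] post [ 0.5285 -0.3606  0.12  ] pad [ 0.4858 -0.1615  0.032 ]
tin [ 0.6171 -0.2711  0.077 ] jar [ 0.604  -0.1696  0.084 ]
```

```bash
python3 -m inch '-0.05 0.025 0 6 0; -0.10 0.05 0 12 0; -0.15 0.075 0 18 0; -0.20 0.10 0 24 0; -0.25 0.125 0 30 0; -0.30 0.15 0 36 0; -0.35 0.175 0 42 0; -0.40 0.20 0 48 0; -0.45 0.225 0 54 0; -0.50 0.25 0 60 0; -0.55 0.275 0 63 0;-0.60 0.30 0 63 0'
python3 -c "
from h import *
s=manip.observe();print(s['q'],s['ft_force'])"
```

```text
time_s: 2.6
tcp_pos: [0.4443, -0.1582, 0.5615]
ee_rot: [[0.974, 0.228, -0.0], [0.228, -0.974, 0.001], [0.0, -0.001, -1.0]]
ft_force: [1.3, 0.2, 0.2]
gripper_width: 0.0004
[-0.2713  0.2413  0.824   1.1835 -0.1812  1.7894 -0.8422] [1.2993 0.2153 0.1801]
```

```bash
python3 -m inch '0 0.06 0.02 0 0; 0 0.12 0.04 0 0; 0 0.17 0.08 0 0; 0 0.21 0.13 0 0; 0 0.21 0.19 0 0; 0 0.21 0.25 0 0; 0 0.21 0.31 0 0; 0 0.21 0.36 0 0; 0 0.21 0.40 0 0; 0 0.21 0.42 0 0;0 0.21 0.42 0 0'
python3 - <<'E'
from h import *
s=manip.observe();print(s['q'],s['ft_force'],s['tcp_pos'])
a=cams.capture("top")[180:340,270:510];b=cams.capture("scene")[220:360,250:460]
b=cv2.resize(b,(450,300),interpolation=2);a=cv2.resize(a,(450,300),interpolation=2)
cv2.imwrite("pics/c2.png",np.vstack([a,b]))
for n in("top","scene"):print(proj(n,s['tcp_pos']-[0,0,.008]))
E
```

```text
time_s: 3.98
tcp_pos: [0.4909, -0.3602, 0.1395]
ee_rot: [[0.974, 0.227, -0.004], [0.227, -0.974, 0.003], [-0.003, -0.004, -1.0]]
ft_force: [0.7, 0.2, 1.2]
gripper_width: 0.0003
[ 0.2062  0.7341  0.68    1.6606 -0.5438  0.9499 -0.2542] [0.6757 0.1844 1.1509] [ 0.4909 -0.3602  0.1395]
[447.3762 245.2599]
[390.4533 285.512 ]
```

View pics/c2.png

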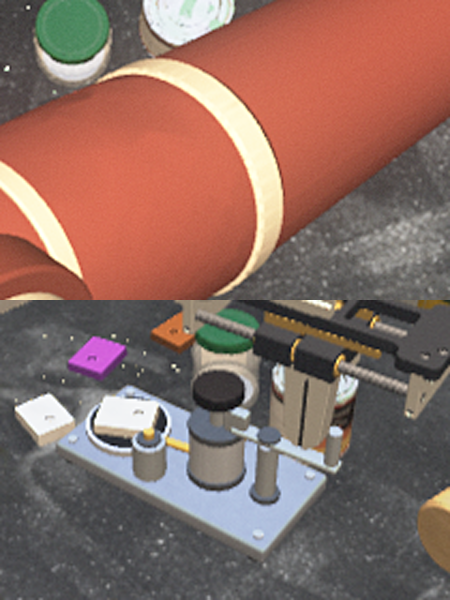

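```bash
python3 -m inch '0 0.005 0.015 0 0; 0 0.008 0.030 0 0; 0.012 0.008 0.030 0 0; 0.024 0.008 0.030 0 0; 0.034 0.006 0.030 0 0; 0.044 0.003 0.030 0 0; 0.052 -0.001 0.030 0 0; 0.059 -0.005 0.030 0 0; 0.065 -0.010 0.030 0 0; 0.069 -0.014 0.030 0 0; 0.071 -0.018 0.030 0 0; 0.071 -0.018 0.03 0 0'
python3 - <<'E'
from h import *
s=manip.observe();print(s['q'],s['ft_force'],s['tcp_pos'])
b=cams.capture("scene")[220:360,270:450]
b=cv2.resize(b,None,fx=4,fy=4,interpolation=2)
cv2.imwrite("pics/c3.png",b)
E
```

```text
time_s: 5.58
tcp_pos: [0.556, -0.3271, 0.1116]
ee_rot: [[0.974, 0.227, -0.002], [0.227, -0.974, 0.002], [-0.001, -0.002, -1.0]]
ft_force: [-4.1, 1.3, 2.8]
gripper_width: 0.0008
[ 0.1363  0.8151  0.6631  1.5764 -0.5802  0.9574 -0.3518] [-4.0859  1.3066  2.7755] [ 0.556  -0.3271  0.1116]
```

View pics/c3.png

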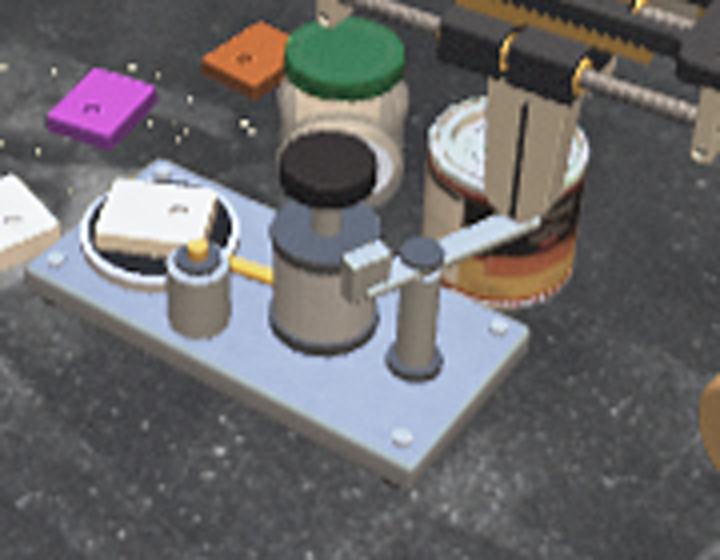

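```bash
python3 - <<'E'
from h import *
p=onz("scene",375,281,.091);e=onz("scene",404,276,.087)
d=(e-p)[:2];print(p,e,np.linalg.norm(d),np.arctan2(d[1],d[0])+np.pi/2-.215)
print(proj("scene",[.506,-.26,.12]))
E
```

```text
[ 0.5175 -0.3064  0.091 ] [ 0.5689 -0.3295  0.087 ] 0.05638640745754074 0.9321781146588876
[351.8811 258.8151]
```

```bash
python3 -m inch '0.003 -0.003 0 0 0; 0.004 -0.005 0 0 0; 0.004 -0.005 0 0 0; -0.02 0.0 -0.005 0 0; -0.033 0 -0.03 0 0; -0.034 -0.03 -0.05 0 0; -0.034 -0.07 -0.05 0 0; -0.034 -0.077 -0.05 0 0; -0.034 -0.077 -0.05 0 0;-0.034 -0.077 -0.04 0 0;-0.034 -0.077 -0.03 0 0;-0.034 -0.077 -0.03 0 0'
python3 - <<'E'
from h import *
s=manip.observe();print(s['q'],s['ft_force'],s['tcp_pos'])
b=cams.capture("scene")[220:360,270:450]
b=cv2.resize(b,None,fx=4,fy=4,interpolation=2)
cv2.imwrite("pics/c4.png",b)
E
```

```text
time_s: 7.12
tcp_pos: [0.5055, -0.2608, 0.1402]
ee_rot: [[0.974, 0.226, -0.003], [0.226, -0.974, 0.001], [-0.002, -0.001, -1.0]]
ft_force: [-0.3, 0.3, 0.0]
gripper_width: 0.0002
[ 0.0136  0.6828  0.7001  1.7791 -0.5506  0.888  -0.3798] [-0.2868  0.3154  0.0042] [ 0.5055 -0.2608  0.1402]
```

View pics/c4.png

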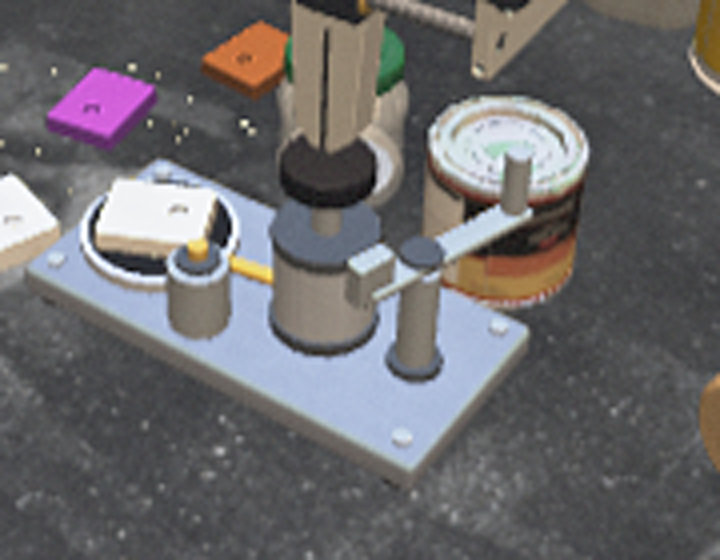

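```bash
python3 -m inch '0 0 0.01 0 0; 0 0 0.02 0 0; 0 0 0.028 0 0; 0 0 0.034 0 0; 0 0 0.037 0 0;0 0 0.037 0 0;0 0 0.037 0 0'
python3 - <<'E'
from h import *
p=onz("scene",399.5,258,.12);d=(p-[.5165,-.308,.12])[:2];print(p,np.linalg.norm(d),np.arctan2(d[1],d[0])+np.pi/2-.215)
E
```

```text
time_s: 8.05
tcp_pos: [0.5066, -0.2612, 0.1062]
ee_rot: [[0.974, 0.227, 0.002], [0.227, -0.974, -0.0], [0.002, 0.001, -1.0]]
ft_force: [-1.3, 1.1, 12.3]
gripper_width: 0.0005
[ 0.5687 -0.3157  0.12  ] 0.052719551258027464 1.2099192860321053
```

```bash
python3 -m inch '0 0 0.003 0 0; 0 0 0.005 0 0; 0 0 0.005 0 0'
```

```text
time_s: 8.43
tcp_pos: [0.5067, -0.2613, 0.1042]
ee_rot: [[0.974, 0.227, 0.004], [0.227, -0.974, 0.001], [0.004, -0.0, -1.0]]
ft_force: [-5.8, 5.0, 29.1]
gripper_width: 0.0006
```

```bash
python3 -m inch '0 0 -0.015 0 0; 0 0 -0.034 0 0; 0 0 -0.036 0 0; 0 0 -0.036 0 0; 0 0 -0.018 0 0; 0 0 -0.007 0 0; 0 0 0 0 0; 0 0 0 0 0; 0 0 0 0 0;0 0 0 0 0'
python3 -m inch '0 0 -0.015 0 0; 0 0 -0.034 0 0; 0 0 -0.036 0 0; 0 0 -0.036 0 0;0 0 -0.036 0 0'
python3 - <<'E'
from h import *
s=manip.observe();print(s['ft_force'],s['tcp_pos'])
b=cams.capture("scene")[220:360,270:450]
b=cv2.resize(b,None,fx=4,fy=4,interpolation=2)
cv2.imwrite("pics/c5.png",b)
E
```

```text
time_s: 9.68
tcp_pos: [0.5073, -0.2613, 0.1041]
ee_rot: [[0.974, 0.227, 0.005], [0.227, -0.974, 0.001], [0.005, -0.0, -1.0]]
ft_force: [-4.8, 5.5, 34.8]
gripper_width: 0.0004
time_s: 10.3
tcp_pos: [0.5055, -0.26, 0.1341]
ee_rot: [[0.974, 0.227, -0.003], [0.227, -0.974, 0.001], [-0.002, -0.002, -1.0]]
ft_force: [0.2, -0.6, -0.6]
gripper_width: 0.0006
[ 0.2341 -0.604  -0.5886] [ 0.5055 -0.26    0.1341]
```

View pics/c5.png

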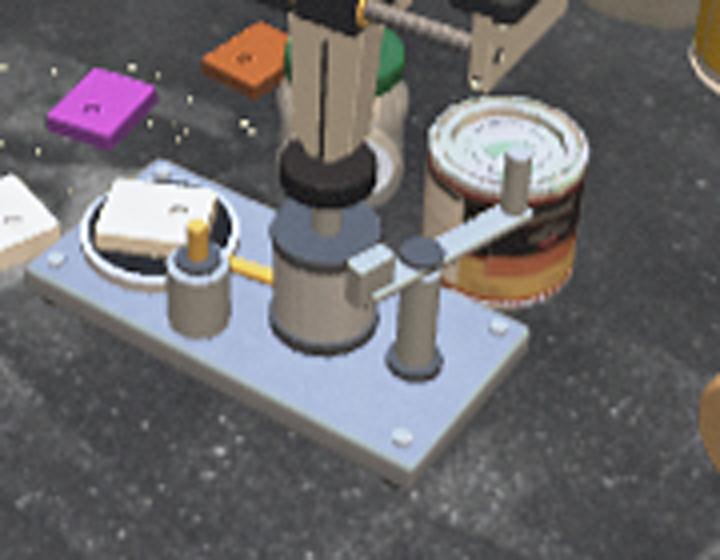

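```bash
for i in 1; do python3 -m inch '0 0 0.018 0 0; 0 0 0.029 0 0; 0 0 0.036 0 0; 0 0 0.036 0 0; 0 0 0.036 0 0;0 0 0.036 0 0; 0 0 0.021 0 0; 0 0 0.002 0 0; 0 0 0 0 0; 0 0 0 0 0;0 0 0 0 0'; done
python3 -m inch '0 0 0.018 0 0; 0 0 0.029 0 0; 0 0 0.036 0 0; 0 0 0.036 0 0; 0 0 0.036 0 0;0 0 0.036 0 0; 0 0 0.021 0 0; 0 0 0.002 0 0; 0 0 0 0 0; 0 0 0 0 0;0 0 0 0 0'
python3 -m inch '0 0 0.018 0 0; 0 0 0.029 0 0; 0 0 0.036 0 0; 0 0 0.036 0 0; 0 0 0.036 0 0;0 0 0.036 0 0; 0 0 0.021 0 0; 0 0 0.002 0 0; 0 0 0 0 0; 0 0 0 0 0;0 0 0 0 0'
python3 - <<'E'
from h import *
s=manip.observe();print(s['ft_force'],s['tcp_pos'])
b=cams.capture("scene")[220:360,270:450]
b=cv2.resize(b,None,fx=4,fy=4,interpolation=2)
cv2.imwrite("pics/c6.png",b)
E
```

```text
time_s: 11.72
tcp_pos: [0.5056, -0.26, 0.1342]
ee_rot: [[0.974, 0.227, -0.002], [0.227, -0.974, 0.001], [-0.002, -0.002, -1.0]]
ft_force: [0.3, 1.2, -1.2]
gripper_width: 0.0001
time_s: 13.1
tcp_pos: [0.5055, -0.26, 0.1342]
ee_rot: [[0.974, 0.227, -0.002], [0.227, -0.974, 0.001], [-0.002, -0.002, -1.0]]
ft_force: [0.0, 0.2, 0.3]
gripper_width: 0.0009
time_s: 14.48
tcp_pos: [0.5055, -0.26, 0.1342]
ee_rot: [[0.974, 0.227, -0.002], [0.227, -0.974, 0.001], [-0.002, -0.002, -1.0]]
ft_force: [0.7, -0.0, -0.4]
gripper_width: 0.0006
[ 0.7419 -0.0348 -0.4067] [ 0.5055 -0.26    0.1342]
```

View pics/c6.png

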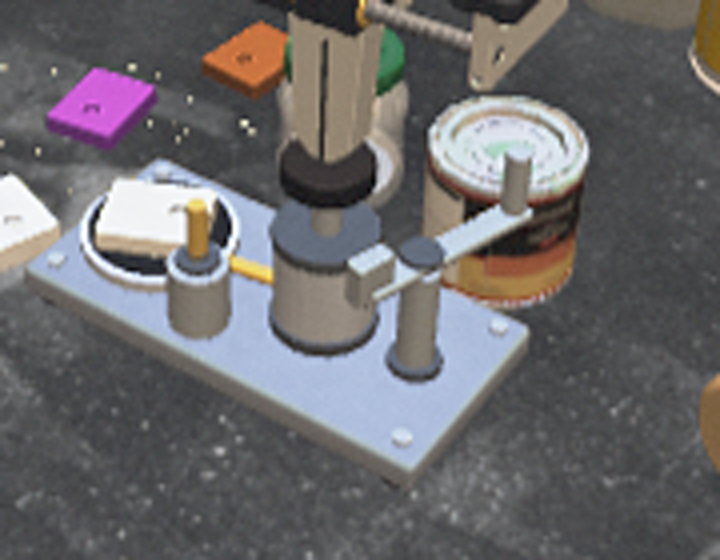

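```bash
python3 - <<'E'
from h import *
ex=np.array([.978,.21]);ey=np.array([-.21,.978])
p=np.array([.499,-.231])-.034*ex+.018*ey
for z in(.062,.064,.07,.076,.082,.088,.094):print(z,(proj("scene",[*p,z])-[270,220])*4)
for f in("scene0",):
    im=cv2.imread("pics/scene0.png")[220:360,270:450];im=cv2.resize(im,None,fx=4,fy=4,interpolation=2)
    ims={"s0":im}
for k in(3,5,6):ims[k]=cv2.imread(f"pics/c{k}.png")
for k,im in ims.items():
    h=cv2.cvtColor(im,cv2.COLOR_BGR2HSV);m=cv2.inRange(h,(12,100,80),(32,255,255))[150:300,170:225]
    y,x=np.nonzero(m);print(k,y.min()+150,y.max()+150,x.min()+170,x.max()+170)
E
```

```text
0.062 [195.6693 256.3892]
0.064 [195.5917 253.1086]
0.07 [195.3577 243.209 ]
0.076 [195.1216 233.2218]
0.082 [194.8834 223.1459]
0.088 [194.6431 212.9801]
0.094 [194.4006 202.7231]
s0 239 260 188 207
3 239 260 188 207
5 221 260 188 208
6 200 258 187 208
```

```bash
python3 -m inch '0 0 -0.02 0 0; 0 0 -0.06 0 0; 0 0 -0.10 0 0; 0 0 -0.12 0 0;0 0 -0.12 0 0;0 0 -0.12 0 0'
python3 - <<'E'
from h import *
b=cams.capture("scene")[220:360,250:450]
b=cv2.resize(b,None,fx=4,fy=4,interpolation=2)
cv2.imwrite("pics/c7.png",b)
E
```

```text
time_s: 15.28
tcp_pos: [0.5057, -0.2599, 0.2542]
ee_rot: [[0.974, 0.227, -0.002], [0.227, -0.974, 0.001], [-0.002, -0.002, -1.0]]
ft_force: [-0.2, -0.0, 0.4]
gripper_width: 0.0005
```

View pics/c7.png

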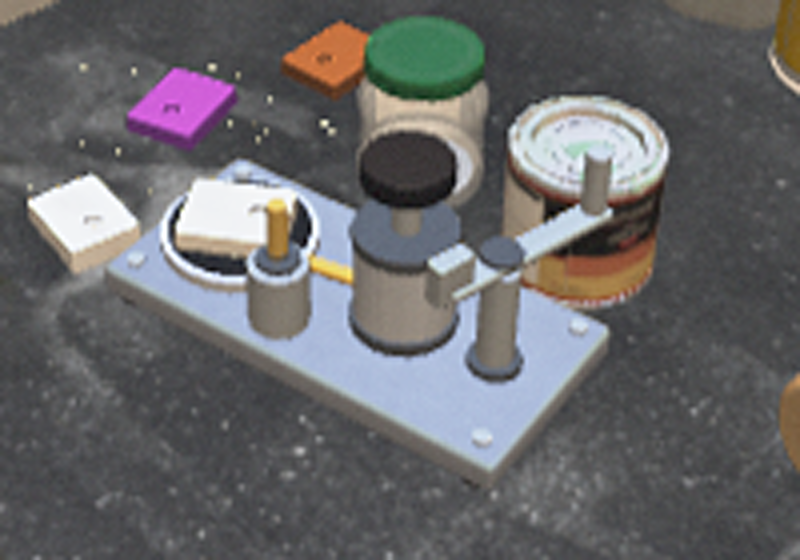

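Everything looks right. I'll do one more harmless stroke, and if the pin doesn't rise any further it is fully out.

```bash
python3 -m inch '0 0 0.06 0 0; 0 0 0.11 0 0; 0 0 0.13 0 0; 0 0 0.146 0 0; 0 0 0.156 0 0; 0 0 0.156 0 0; 0 0 0.156 0 0;0 0 0.156 0 0'
python3 -m inch '0 0 -0.015 0 0; 0 0 -0.034 0 0; 0 0 -0.036 0 0; 0 0 -0.06 0 0;0 0 -0.11 0 0; 0 0 -0.15 0 0; 0 0 -0.15 0 0; 0 0 -0.15 0 0'
python3 - <<'E'
from h import *
im=cams.capture("scene")[220:360,270:450];im=cv2.resize(im,None,fx=4,fy=4,interpolation=2);cv2.imwrite("pics/c8.png",im)
h=cv2.cvtColor(im,cv2.COLOR_BGR2HSV);m=cv2.inRange(h,(12,100,80),(32,255,255))[150:300,170:225]
y,x=np.nonzero(m);print(y.min()+150,y.max()+150)
o=cv2.imread("pics/c7.png")[:,80:]
print("diff from before",np.abs(o.astype(int)-im)[140:].max(2).__gt__(40).sum())
s0=cv2.resize(cv2.imread("pics/scene0.png")[220:300,230:340],None,fx=1,fy=1);n=cams.capture("scene")[220:300,230:340]
print("diff tiles/jar from start",(np.abs(s0.astype(int)-n).max(2)>40).sum())
E
```

```text
time_s: 16.32
tcp_pos: [0.5036, -0.2582, 0.1041]
ee_rot: [[0.974, 0.227, -0.002], [0.227, -0.974, 0.009], [-0.0, -0.009, -1.0]]
ft_force: [-10.4, 10.8, 38.1]
gripper_width: 0.0002
time_s: 17.32
tcp_pos: [0.5058, -0.2598, 0.2479]
ee_rot: [[0.974, 0.227, -0.002], [0.227, -0.974, 0.002], [-0.002, -0.002, -1.0]]
ft_force: [0.3, 0.3, 0.1]
gripper_width: 0.0007
200 258
diff from before 0
diff tiles/jar from start 76
```

The extra stroke left the pin where it was, so it is fully out. The knob is up and nothing else changed between the two pictures.

```bash
python3 -c "
from workcell import manip
print(manip.sign_off())"
```

```text
the job is handed in; nothing more can be done
None
```

The job is handed in at about 17.4 s of the 48 s allowed; sign-off gives no verdict, so the points below are from my own checks.

**What I did:** I took the arm over the easel board and pushed the lock post with shut fingertips. I then pressed the knob in six full strokes, letting it come fully up after each, and backed off about 13 cm above the knob.

**Last checks:**
- **Lock arm:** it stands at about 1.2 rad, measured from the picture; more than 0.8 is needed.
- **Pin:** its tip is at about 94 mm, which is fully out. The sixth stroke did not raise it any further.
- **Knob:** it is up, the fingers touch nothing, and the wrist force reads about 0.
- **Tiles and jar:** they match the first picture. The only difference is 76 changed pixels, which I put down to the risen pin without checking further.
- **Tin:** I checked it only by eye, and it looks unmoved.

The dark ring at the pin's foot could not be told apart from the gauge's dark top, so the pin result rests on its height and on the last stroke adding nothing.

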